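# Hold the board test press closed

### The job

Swing the test press's folded outrigger leg all the way out until it snaps into its end catch, so that the press cannot tip. Then push the press's sprung lever down by its end pad until the lever is level, without ever driving it down to its bottom stop, and finish while still holding it level with the gripper: it springs back up if let go. Leave the other things on the bench where they are.

Things in the scene. Friction and masses are not known exactly. Their poses are not given: they have to be found in the camera images.
- jig: Board test press, heavy, fixed. Origin on the bench; z up, -x is its front (leg side, towards the robot). In its frame the grey base spans x -70 to +90, y -65 to +65 mm, top 30 mm up. An aluminium column (50 x 30 mm, at x 20, y -47, up to 144 mm) carries the lever over a circuit board. The lever's hinge axis runs along x at y -45, 125 mm up; the lever lies above x 20 and points to +y.
- leg_hinge (a point): Point on the upright hinge pin of the leg, at the base's front corner: x -85, y +50 mm, 16 mm up in the press's frame.
- leg_stud (a point): Centre of the top of the leg's grip stud: upright round aluminium post, 16 mm across, 21 to 68 mm above the bench, 85 mm from the hinge pin; it keeps its height as the leg swings. The leg is a dark flat bar 18 mm wide, its top 21 mm above the bench, reaching 110 mm from the pin to the end of its rubber foot (24 mm across).
- leg (a joint): Leg angle, rad. 0: folded along the base's front, pointing from the pin to the press's -y. Grows clockwise seen from above: 1.57 points to the front (-x), 2.09 is the end (30 degrees further, towards +y). Starts near 0. Its over-centre spring pulls it back to the fold below 1.7 and, past about 1.85, pulls it in to 2.09 and keeps it there; swinging it takes up to 5 N at the stud.
- lever: The press's lever: aluminium bar 18 mm wide, 14 mm thick, with the pad on its free end. Origin on its hinge axis, its y along the bar towards the pad.
- lever_pad (a point): Black rubber pad on the lever's free end, to be pushed down: 50 x 50 mm, 14 mm thick. This point: centre of its top face, 170 mm from the lever's hinge axis and 7 mm above the lever's centre line. Its height above the bench: 201 mm at rest (y +107 in the press's frame), 132 mm with the lever level (y +125), 93 mm at the bottom stop. x +20 throughout.
- lever_angle (a joint): Angle of the lever in rad as pressed: 0 at rest (sloping up 24 degrees towards the pad), 0.42 level, 0.65 bottom stop. A spring returns it to 0: pushing down on the pad takes about 3 N at first, 9 N when level, 13 N at the stop.
- tin: Bystander: round steel tin with a ball of brass wool, 68 mm across, 48 mm tall. Origin at its underside. Leave it alone.
- pliers: Bystander: combination pliers lying flat, about 165 mm long, 20 mm tall. Origin at its underside. Leave it alone.
- driver: Bystander: screwdriver lying flat, 160 mm long. Origin at its underside. Leave it alone.
- bottle: Bystander: plastic water bottle, 64 mm across, 210 mm tall. Origin at its underside. Leave it alone.
- mug: Bystander: glass mug, 76 mm across, 90 mm tall. Origin at its underside. Leave it alone.
- meter: Bystander: hand-held multimeter lying flat, 140 x 70 x 30 mm. Origin at its underside. Leave it alone.

How it is judged:
By the outcome, as a careful person would: the job done as asked, in the order asked, and still so for the second after the job is handed in, while the arm keeps its last pose, push and grip.
It also fails if it takes over 51 s, if anything falls off the work surface, if the arm or the gripper's body presses on something with over 40 N, if the wrist force passes 120 N, or if a joint passes its speed limit or range.

### The arm

A 6-joint arm with a two-finger parallel gripper is mounted at the origin on the work surface. World frame = base frame: x ahead of the robot, y to its left, z up, the work surface at z = 0. Lengths are in m, angles in rad, forces in N, time in s.
With the tool pointing down it reaches from about 0.3 to 0.85 m from the base axis. Payload 5.4 kg.
Tool frame: the origin (TCP) lies between the finger pads; the fingertips stand 11 mm ahead of it and the grasp point (between the pads) lies 8 mm behind it (manip.tcp_to_tips is the z of the fingertips in the tool frame, in m); z points along the fingers, y is the direction in which the jaws open and shut (so a half turn about z gives the same grasp; the last joint's range is limited). The gripper opens to 85 mm and grips with 20 to 120 N. Pads are 22 mm wide; open, the fingers measure 114 mm over their backs; the gripper's body (76 mm by 85 mm) begins 54 mm behind the grasp point. The pads swing forward as they close: fully open they stand 13 mm farther back than shut.
Start: joints at [1.073, 0.158, 1.597, -0, 1.386, -0.21], TCP at [0.163, 0.551, 0.242] pointing down, gripper open.
Joint ranges: [-2.91, 2.91], [-0.94, 2.29], [0.18, 2.7], [-1.29, 4.43], [0.17, 2.64], [-3, 3]. Speed limits (rad/s): [2.57, 2.57, 3.14, 3.14, 3.14, 3.14].

### API

Orientations are given as a unit quaternion [w, x, y, z].
In Python, from station import status, get_image, workorder, manip gives the robot as it stands.
- The arm moves only by the tool apply_moves, never from a script. Its argument "increments" is a list of rows, each an object with "translation": the shift along the tool's x, y, z in m, a list of three; "dr": the turn, a rotation vector about the tool's x, y, z in rad, a list of three. A call has 1 to 20 rows; each row is the pose to reach, as a shift and turn from the pose measured when the call began, along the tool's axes at that moment; what a row does not reach only later rows make up. A row lasts 1/12 s, in which the tool goes at most 41.7 mm and 7.16 degrees, less where a joint would pass 70% of its speed; a pose out of reach is approached as far as the arm can. A call with a gripper value outside its range is refused whole. "fingers" is the opening, from -1 (shut) to 1 (fully open), so that 0 is half open, set as the call begins (left out, the last holds). The fingers move at their own pace and stop on an object; the grip force is fixed at half the most. Time passes only in rows, so rows that repeat a pose let the fingers close. It gives the time, the measured TCP pose, the force and the opening at its end, in the units of the state.
- status.get_state(): the state, without advancing time (a new reading comes with each control period).
- get_image(name): name is "scene" or "top" or "wrist"; returns a dict with "image" (384x512x3 uint8, red, green, blue), "camera_matrix" (3x3 intrinsics, pixels), "k1" (the pictures are not rectified: a ray, as slopes to the right and down, at radius r is drawn at 1 + k1 r^2 times it, then the intrinsics apply), "origin" and "orientation" of the camera in the world. Camera axes: x right, y up, looking along -z (the intrinsics and any distortion apply to the point x, -y, -z); pixel columns grow to the right and rows downward; lengths in m; the calibration is good to about 2 mm. A picture is of the moment at which its call begins. There is no depth.
- workorder.hand_in(): hands the job in, once; it reports no verdict.
The state is a dict: "time_s": time; "qpos": joint angles; "joint_vel": joint speeds; "tau": joint torques, N m; "position": TCP position; "ee_rot": TCP orientation; "contact_force": force on the tool from outside, world axes, zero at the start; "moment": the same for the moment, N m; "gripper_width": opening from 0.0 (shut) to 1.0 (fully open).
Only numpy, scipy, OpenCV 4.12 (cv2) and the standard library are available. Lean on these libraries where they do the work, as an engineer would, in place of code of your own. Each camera call takes 0.05 s, during which the arm holds its last target. There are 200 camera calls.

## Working session

There is one attempt and no reset: what is moved stays moved. The work goes in short steps, Python scripts to look and compute and a tool call to move; the robot and the scene stay as the last step left them, time stands still between calls to the robot, and variables do not carry over. Pictures are saved under pics/ and viewed, about 8 in all and at most 12, crops included, and the job is handed in when it is done.

Besides the shell and the picture viewer there is one more tool, called as name(argument=value, ...) on one line, values as JSON. apply_moves: Moves the arm, as the interface text tells. Its arguments: {"type":"object","properties":{"increments":{"type":"array","items":{"type":"object","properties":{"translation":{"type":"array","items":{"type":"number"}},"dr":{"type":"array","items":{"type":"number"}}}}},"fingers":{"type":"number"}},"required":["increments"]}

```bash
mkdir -p pics
cat > h.py <<'E'
import numpy as np, cv2
from scipy.spatial.transform import Rotation as R
from station import status, get_image, workorder, manip
def rot(q): return R.from_quat([q[1],q[2],q[3],q[0]]).as_matrix()
def snap(n,f):
    d=get_image(n); cv2.imwrite('pics/'+f+'.png',cv2.cvtColor(d['image'],cv2.COLOR_RGB2BGR)); np.save('pics/'+f+'.npy',{k:d[k] for k in d if k!='image'},allow_pickle=True); return d
def load(f): return np.load('pics/'+f+'.npy',allow_pickle=True).item()
def dc(d): return np.array([d['k1'],0,0,0,0.])
def ray(d,u,v):
    p=cv2.undistortPoints(np.array([[[u,v]]],float),np.array(d['camera_matrix']),dc(d))[0,0]
    return np.array(d['origin']),rot(d['orientation'])@np.array([p[0],-p[1],-1])
def atz(d,u,v,z):
    o,r=ray(d,u,v); return o+r*(z-o[2])/r[2]
def proj(d,P):
    c=(np.atleast_2d(P)-d['origin'])@rot(d['orientation'])*[1,-1,-1]
    return cv2.projectPoints(c,np.zeros(3),np.zeros(3),np.array(d['camera_matrix']),dc(d))[0][:,0]
E
python3 - <<'E'
from h import *
for n in ['top','scene']:
    d=snap(n,n+'0'); print(n,d['origin'],d['orientation'],d['camera_matrix'],d['k1'])
print(status.get_state())
a=[cv2.imread(f'pics/{n}0.png') for n in ['top','scene']]
cv2.imwrite('pics/t0b.png',cv2.resize(a[0],(800,600),interpolation=cv2.INTER_CUBIC))
cv2.imwrite('pics/s0b.png',cv2.resize(a[1],(800,600),interpolation=cv2.INTER_CUBIC))
E
```

```text
top [ 0.32955856 -0.04518016  1.69083322] [-0.69785991 -0.05296652  0.03998472  0.71315308] [[406.98232407   0.         262.50623196]
 [  0.         406.98232407 193.09833989]
 [  0.           0.           1.        ]] -0.09148964820459098
scene [1.28517033 0.01308759 0.84200647] [0.61872558 0.26928424 0.29022624 0.67855242] [[346.91940834   0.         251.2328442 ]
 [  0.         346.91940834 188.58702626]
 [  0.           0.           1.        ]] -0.07970919820016402
{'time_s': 0.1, 'qpos': array([ 1.07290901e+00,  1.58987698e-01,  1.59811188e+00, -3.36302609e-05,
        1.38618179e+00, -2.10130609e-01]), 'joint_vel': array([ 0.00142485, -0.00178062, -0.00294246,  0.00239158,  0.00129274,
        0.00278625]), 'tau': array([-3.76894568e-04, -3.96993935e+01, -3.32335925e+01, -3.23507329e-04,
        4.24049169e-03, -3.14118267e-05]), 'position': array([0.16297851, 0.55087608, 0.2414116 ]), 'ee_rot': array([-2.77202972e-04,  1.43379346e-01,  9.89667444e-01, -7.97726226e-04]), 'contact_force': array([0.52403775, 0.67816643, 0.39181654]), 'moment': array([0.0138717 , 0.00401566, 0.03814553]), 'gripper_width': 1.0016476796450897}
```

View pics/t0b.png

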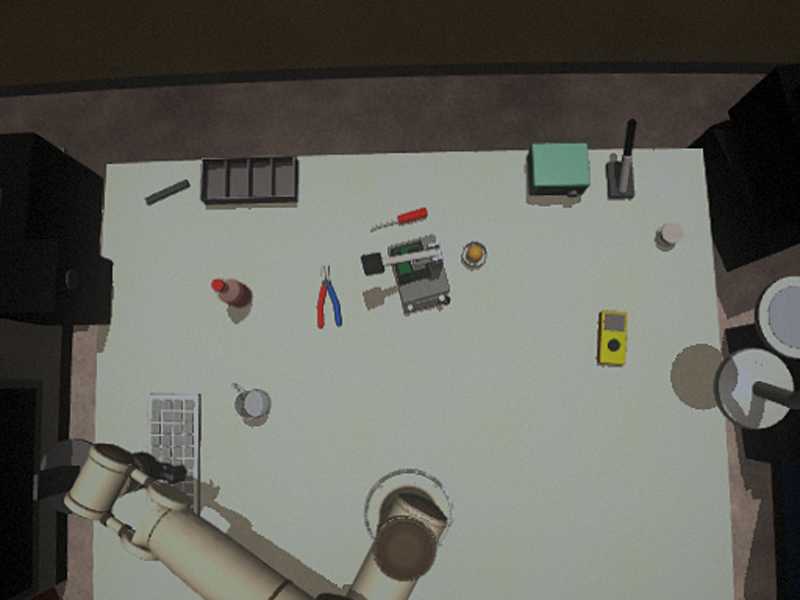

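View pics/s0b.png

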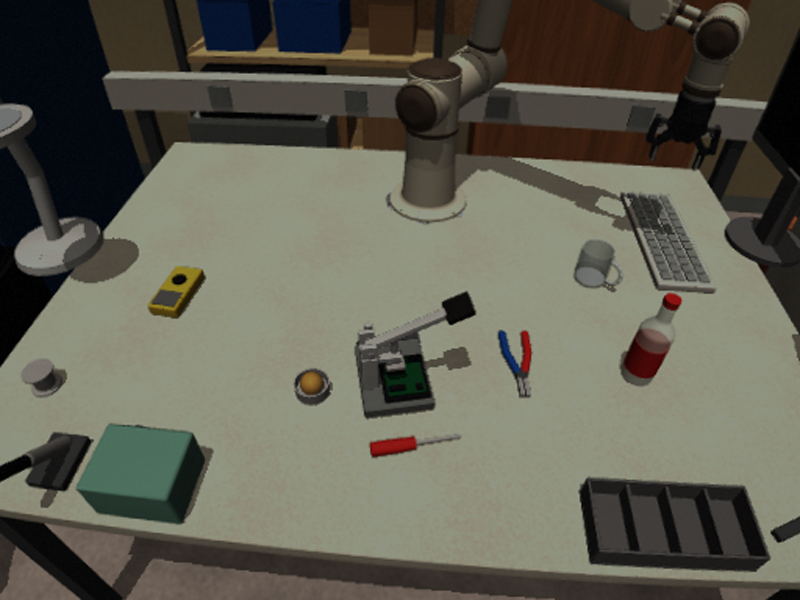

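The top view shows the press near (420,275), its pad near (373,263) and the folded leg along the lower edge at y≈300. The tin is to its right, the driver above and the pliers to the left. I'll enlarge it.

Run:
```python
from h import *
a=cv2.imread('pics/top0.png')[140:210,225:318]
cv2.imwrite('pics/t0c.png',cv2.resize(a,None,fx=8,fy=8,interpolation=cv2.INTER_CUBIC))
```

```text
(no output)
```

View pics/t0c.png

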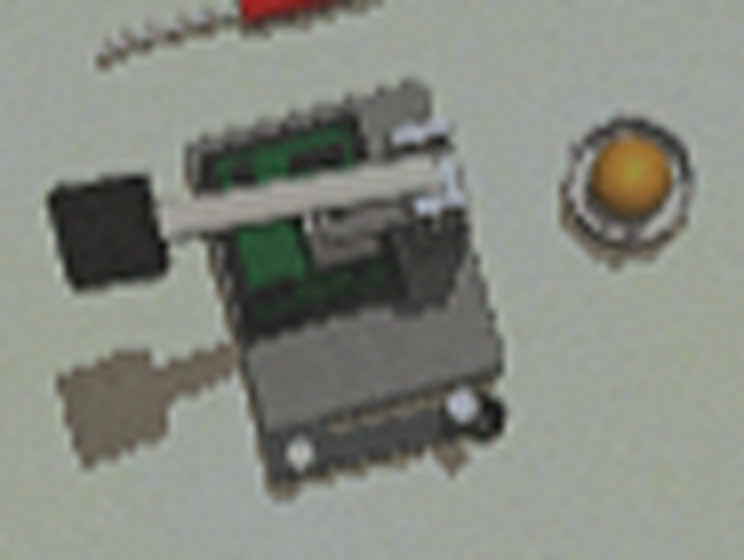

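The crop shows the pad centre at about (110,233), stud top (461,405) and hinge pin (300,453). The base's top corners are at (428,85), (190,150), (500,370) and (265,430).

```bash
cat > fit.py <<'E'
from h import *
from scipy.optimize import least_squares
d=load('top0')
px=np.array([[110,233],[461,405],[300,453],[428,85],[190,150],[500,370],[265,430]])/8-0.5+0.06+[225,140]
th=0.0
def pts(p):
    L=np.array([[20,107,201],[-85-85*np.sin(p[3]),50-85*np.cos(p[3]),68],[-85,50,24],[90,-65,30],[90,65,30],[-70,-65,30],[-70,65,30]])/1e3
    return R.from_euler('z',p[2]).apply(L)+[p[0],p[1],0]
r=least_squares(lambda p:(proj(d,pts(p))-px).ravel(),[.55,0,.2,0],loss='soft_l1')
print(r.x); print((proj(d,pts(r.x))-px).round(1).tolist()); print(pts(r.x).round(3))
E
python3 fit.py
```

```text
[ 6.28783588e-01 -4.25074644e-02  2.39237639e-01 -5.77048821e-04]
[[0.6, -0.5], [-0.1, 0.0], [-0.1, 0.8], [-0.3, -0.6], [-0.6, -0.8], [0.9, 0.3], [-0.2, 0.9]]
[[ 0.623  0.066  0.201]
 [ 0.555 -0.097  0.068]
 [ 0.534 -0.014  0.024]
 [ 0.732 -0.084  0.03 ]
 [ 0.701  0.042  0.03 ]
 [ 0.576 -0.122  0.03 ]
 [ 0.545  0.004  0.03 ]]
```

```bash
cat >> h.py <<'E'
def down(yaw):  # tool pointing down, tool y at world angle yaw
    y=np.array([np.cos(yaw),np.sin(yaw),0]); z=np.array([0,0,-1.]); return np.stack([np.cross(y,z),y,z],1)
def inc(P,yaw,s=None):
    s=s or status.get_state(); M=rot(s['ee_rot']); T=down(yaw)
    return (M.T@(np.array(P)-s['position'])).round(3), R.from_matrix(M.T@T).as_rotvec().round(3)
E
python3 - <<'E'
from h import *
print(inc([.545,-.097,.24],.239))
E
```

```text
(array([-0.55 , -0.513,  0.002]), array([-2.000e-03,  1.000e-03,  1.044e+00]))
```

apply_moves(fingers=0, increments=[{"translation": [-0.02, -0.02, 0], "dr": [0, 0, 0.04]}, {"translation": [-0.04, -0.04, 0], "dr": [0, 0, 0.08]}, {"translation": [-0.07, -0.065, 0], "dr": [0, 0, 0.13]}, {"translation": [-0.1, -0.09, 0], "dr": [0, 0, 0.19]}, {"translation": [-0.13, -0.12, 0], "dr": [0, 0, 0.25]}, {"translation": [-0.16, -0.15, 0], "dr": [0, 0, 0.31]}, {"translation": [-0.19, -0.18, 0], "dr": [0, 0, 0.37]}, {"translation": [-0.22, -0.21, 0], "dr": [0, 0, 0.43]}, {"translation": [-0.25, -0.235, 0], "dr": [0, 0, 0.49]}, {"translation": [-0.28, -0.26, 0], "dr": [0, 0, 0.55]}, {"translation": [-0.31, -0.29, 0], "dr": [0, 0, 0.61]}, {"translation": [-0.34, -0.32, 0], "dr": [0, 0, 0.67]}, {"translation": [-0.37, -0.35, 0], "dr": [0, 0, 0.73]}, {"translation": [-0.4, -0.375, 0], "dr": [0, 0, 0.79]}, {"translation": [-0.43, -0.4, 0], "dr": [0, 0, 0.85]}, {"translation": [-0.46, -0.43, 0], "dr": [0, 0, 0.9]}, {"translation": [-0.49, -0.46, 0], "dr": [0, 0, 0.95]}, {"translation": [-0.52, -0.485, 0], "dr": [0, 0, 1.0]}, {"translation": [-0.54, -0.505, 0], "dr": [0, 0, 1.03]}, {"translation": [-0.55, -0.513, 0], "dr": [0, 0, 1.044]}])

```text
time_s: 1.77
position: [0.5455, -0.1006, 0.2414]
ee_rot: [0.0, 0.62, 0.785, -0.001]
contact_force: [-0.2, 0.1, -0.3]
gripper_width: 0.501
```

Run:
```python
from h import *
d=snap('wrist','w1'); print(d['origin'],d['camera_matrix'],status.get_state()['position'])
print(proj(d,[[.555,-.097,.068],[.534,-.014,.024],[.545,.004,.03],[.576,-.122,.03]]))
```

```text
[ 0.52848282 -0.02392249  0.37399366] [[286.00723419   0.         251.40505128]
 [  0.         286.00723419 190.28900118]
 [  0.           0.           1.        ]] [ 0.54591172 -0.10071024  0.24139525]
[[260.19448974 172.52594222]
 [258.80392592  92.01791561]
 [272.15001718  78.15182261]
 [270.79687397 187.65316318]]
```

View pics/w1.png

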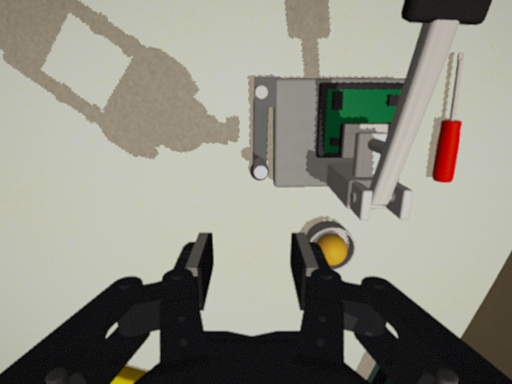

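The stud top is at (260,172), exactly as predicted. The pin is at (262,92) and the base front corners are at (275,78) and (275,187), about 3 px off. I'll refit with both views.

```bash
cat > fit2.py <<'E'
exec(open('fit.py').read().split("r=least")[0])
w=load('w1'); pw=np.array([[260,172],[262,92],[275,187],[275,78]])
f=lambda p:np.r_[(proj(d,pts(p))-px).ravel(),(proj(w,pts(p)[[1,2,5,6]])-pw).ravel()]
r=least_squares(f,[.55,0,.2,0],loss='soft_l1',f_scale=2)
E
cat > g.py <<'E'
from fit2 import *
p=r.x
def world(L): return R.from_euler('z',p[2]).apply(np.array(L)/1e3)+[p[0],p[1],0]
def stud(t): return world([-85-85*np.sin(t),50-85*np.cos(t),68])
E
python3 - <<'E'
from g import *
print(p,f(p).round(1).tolist()); S=stud(p[3]); print(S,stud(2.09),world([20,107,201]),world([20,125,132]))
print(inc([S[0],S[1],.13],p[2]),inc([S[0],S[1],.053],p[2]))
E
```

```text
[ 0.63192353 -0.0406786   0.2494867   0.0431291 ] [0.2, -1.1, -0.1, 0.0, -0.3, 0.1, -1.0, -1.4, -1.3, -1.3, 0.5, -0.6, -0.5, 0.3, -0.0, -0.1, -0.4, 0.0, -0.8, 0.6, -0.0, -0.1]
[ 0.55462603 -0.09641032  0.068     ] [0.45528292 0.00943528 0.068     ] [0.62488531 0.06794673 0.201     ] [0.62044099 0.08538944 0.132     ]
(array([0.002, 0.01 , 0.111]), array([-0.002,  0.002, -0.015])) (array([0.003, 0.01 , 0.188]), array([-0.002,  0.002, -0.015]))
```

apply_moves(increments=[{"translation": [0.002, 0.01, 0.02], "dr": [0, 0, -0.015]}, {"translation": [0.002, 0.01, 0.045], "dr": [0, 0, -0.015]}, {"translation": [0.002, 0.01, 0.07], "dr": [0, 0, -0.015]}, {"translation": [0.002, 0.01, 0.095], "dr": [0, 0, -0.015]}, {"translation": [0.002, 0.01, 0.12], "dr": [0, 0, -0.015]}, {"translation": [0.003, 0.01, 0.14], "dr": [0, 0, -0.015]}, {"translation": [0.003, 0.01, 0.155], "dr": [0, 0, -0.015]}, {"translation": [0.003, 0.01, 0.17], "dr": [0, 0, -0.015]}, {"translation": [0.003, 0.01, 0.18], "dr": [0, 0, -0.015]}, {"translation": [0.003, 0.01, 0.188], "dr": [0, 0, -0.015]}, {"translation": [0.003, 0.01, 0.188], "dr": [0, 0, -0.015]}])

```text
time_s: 2.73
position: [0.5534, -0.0947, 0.0518]
ee_rot: [-0.001, 0.613, 0.79, -0.002]
contact_force: [0.2, 0.8, 0.5]
gripper_width: 0.504
```

apply_moves(fingers=-0.42, increments=[{"translation": [0, 0, 0], "dr": [0, 0, 0]}, {"translation": [0, 0, 0], "dr": [0, 0, 0]}, {"translation": [0, 0, 0], "dr": [0, 0, 0]}, {"translation": [0, 0, 0], "dr": [0, 0, 0]}])

```text
time_s: 3.07
position: [0.554, -0.0949, 0.0527]
ee_rot: [-0.0, 0.613, 0.79, -0.001]
contact_force: [0.5, -0.4, 0.5]
gripper_width: 0.288
```

Run:
```python
from g import *
snap('wrist','w2'); s=status.get_state(); print(s['position'],s['qpos'])
for t in np.r_[np.arange(.15,2.11,.11),2.12,2.14]:
    S=stud(t); a,b=inc([S[0],S[1],.053],p[2]-t,s); print(round(t,2),a.tolist(),b.tolist())
```

```text
[ 0.55393589 -0.09493322  0.05254124] [-0.3834272   0.35222969  1.77121037 -0.00283787  1.02008931 -0.63202112]
0.15 [-0.001, -0.009, -0.0] [-0.003, 0.001, 0.151]
0.26 [0.001, -0.018, -0.0] [-0.003, 0.001, 0.261]
0.37 [0.004, -0.027, -0.0] [-0.003, 0.001, 0.371]
0.48 [0.008, -0.035, -0.0] [-0.003, 0.002, 0.481]
0.59 [0.013, -0.043, -0.0] [-0.003, 0.002, 0.591]
0.7 [0.018, -0.051, -0.0] [-0.003, 0.002, 0.701]
0.81 [0.025, -0.058, -0.0] [-0.002, 0.002, 0.811]
0.92 [0.032, -0.064, -0.0] [-0.002, 0.002, 0.921]
1.03 [0.04, -0.069, -0.0] [-0.002, 0.002, 1.031]
1.14 [0.048, -0.073, -0.0] [-0.002, 0.002, 1.141]
1.25 [0.057, -0.077, -0.0] [-0.002, 0.003, 1.251]
1.36 [0.066, -0.079, -0.0] [-0.002, 0.003, 1.361]
1.47 [0.075, -0.081, -0.0] [-0.002, 0.003, 1.471]
1.58 [0.084, -0.081, -0.0] [-0.002, 0.003, 1.581]
1.69 [0.093, -0.08, -0.0] [-0.002, 0.003, 1.691]
1.8 [0.103, -0.079, -0.0] [-0.001, 0.003, 1.801]
1.91 [0.112, -0.076, -0.0] [-0.001, 0.003, 1.911]
2.02 [0.12, -0.073, -0.0] [-0.001, 0.004, 2.021]
2.12 [0.128, -0.068, -0.0] [-0.001, 0.004, 2.121]
2.14 [0.129, -0.068, -0.0] [-0.001, 0.004, 2.141]
```

View pics/w2.png

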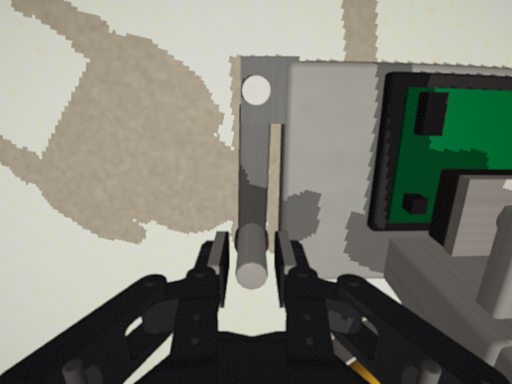

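The stud sits caged between the pads, at (252,250). Now I swing it along the arc.

apply_moves(increments=[{"translation": [-0.001, -0.009, 0], "dr": [0, 0, 0.11]}, {"translation": [0.001, -0.018, 0], "dr": [0, 0, 0.22]}, {"translation": [0.004, -0.027, 0], "dr": [0, 0, 0.33]}, {"translation": [0.008, -0.035, 0], "dr": [0, 0, 0.44]}, {"translation": [0.013, -0.043, 0], "dr": [0, 0, 0.55]}, {"translation": [0.018, -0.051, 0], "dr": [0, 0, 0.66]}, {"translation": [0.025, -0.058, 0], "dr": [0, 0, 0.77]}, {"translation": [0.032, -0.064, 0], "dr": [0, 0, 0.88]}, {"translation": [0.04, -0.069, 0], "dr": [0, 0, 0.99]}, {"translation": [0.048, -0.073, 0], "dr": [0, 0, 1.1]}, {"translation": [0.057, -0.077, 0], "dr": [0, 0, 1.21]}, {"translation": [0.066, -0.079, 0], "dr": [0, 0, 1.32]}, {"translation": [0.075, -0.081, 0], "dr": [0, 0, 1.43]}, {"translation": [0.084, -0.081, 0], "dr": [0, 0, 1.54]}, {"translation": [0.093, -0.08, 0], "dr": [0, 0, 1.65]}, {"translation": [0.103, -0.079, 0], "dr": [0, 0, 1.76]}, {"translation": [0.112, -0.076, 0], "dr": [0, 0, 1.87]}, {"translation": [0.12, -0.073, 0], "dr": [0, 0, 1.98]}, {"translation": [0.128, -0.069, 0], "dr": [0, 0, 2.09]}, {"translation": [0.128, -0.068, 0], "dr": [0, 0, 2.1]}])

```text
time_s: 4.78
position: [0.4561, 0.0121, 0.053]
ee_rot: [0.002, 0.99, -0.14, -0.002]
contact_force: [-4.0, -3.7, 1.3]
gripper_width: 0.292
```

Run:
```python
from g import *
d=snap('wrist','w3'); s=status.get_state(); print(s['position'],s['qpos'],stud(2.09),s['contact_force'])
```

```text
[0.45615186 0.01206685 0.05292452] [-0.23693133  0.10752307  2.06750141 -0.00453928  0.96945335  1.61543823] [0.45528292 0.00943528 0.068     ] [-1.18214908 -2.40204989  0.41272088]
```

View pics/w3.png

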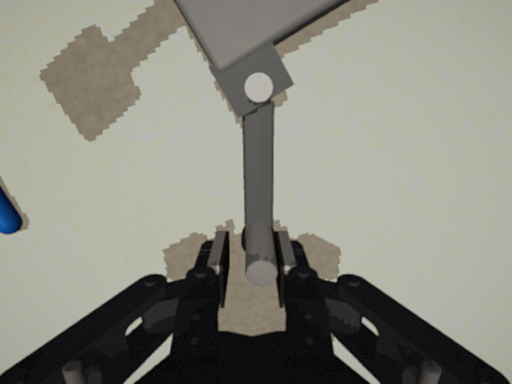

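The leg points out to the front. The stud is at (262,270), against one pad. I'll push a few more mm to see whether it meets the end stop.

apply_moves(increments=[{"translation": [0, -0.002, 0], "dr": [0, 0, 0]}, {"translation": [0, -0.004, 0], "dr": [0, 0, 0]}, {"translation": [0, -0.005, 0], "dr": [0, 0, 0]}])

```text
time_s: 5.08
position: [0.4563, 0.0128, 0.0529]
ee_rot: [0.006, 0.991, -0.137, -0.003]
contact_force: [-8.9, -25.0, 1.6]
gripper_width: 0.286
```

It moved under 1 mm and met 26 N, so that is the stop. I'll back off, open and lift out.

apply_moves(increments=[{"translation": [0, 0.004, 0], "dr": [0, 0, 0]}, {"translation": [0, 0.004, 0], "dr": [0, 0, 0]}])

```text
time_s: 5.25
position: [0.4554, 0.0081, 0.0532]
ee_rot: [0.007, 0.991, -0.137, -0.003]
contact_force: [-0.3, 0.3, -0.3]
gripper_width: 0.288
```

apply_moves(fingers=0, increments=[{"translation": [0, 0, 0], "dr": [0, 0, 0]}, {"translation": [0, 0, 0], "dr": [0, 0, 0]}, {"translation": [0, 0, 0], "dr": [0, 0, 0]}, {"translation": [0, 0, -0.02], "dr": [0, 0, 0]}, {"translation": [0, 0, -0.05], "dr": [0, 0, 0]}, {"translation": [0, 0, -0.08], "dr": [0, 0, 0]}, {"translation": [0, 0, -0.11], "dr": [0, 0, 0]}, {"translation": [0, 0, -0.14], "dr": [0, 0, 0]}, {"translation": [0, 0, -0.17], "dr": [0, 0, 0]}, {"translation": [0, 0, -0.195], "dr": [0, 0, 0]}, {"translation": [0, 0, -0.21], "dr": [0, 0, 0]}, {"translation": [0, 0, -0.21], "dr": [0, 0, 0]}])

```text
time_s: 6.25
position: [0.459, 0.0106, 0.2674]
ee_rot: [0.007, 0.991, -0.137, 0.001]
contact_force: [0.7, -0.1, -0.5]
gripper_width: 0.497
```

Run:
```python
from g import *
d=snap('wrist','w4'); s=status.get_state(); print(s['position'],s['qpos'],s['contact_force'])
print(proj(d,[stud(2.09),stud(2.0),world([-85,50,24])]), proj(d,[world([20,107,201])]))
P=world([20,109,201]); print(P,inc([P[0],P[1],.26],p[2]-np.pi/2-np.pi/2), inc([P[0],P[1],.26],p[2]-np.pi/2))
```

```text
[0.45790481 0.01076956 0.26488555] [-0.23257895 -0.16793766  1.8774425  -0.01330426  1.43190339  1.61494199] [-0.40736899 -0.08238812 -0.79914938]
[[251.98955093 171.24586511]
 [258.38347207 170.91348759]
 [251.16196338  97.37017789]] [[91.26456239 -6.29889971]]
[0.6243915  0.06988481 0.201     ] (array([ 0.144, -0.102,  0.004]), array([ 0.012, -0.008,  1.046])) (array([ 0.144, -0.102,  0.004]), array([ 0.013,  0.003, -0.524]))
```

View pics/w4.png

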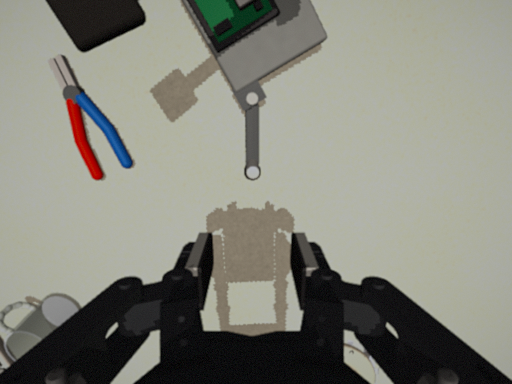

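The leg stayed out when released. The stud is at (252,171.5), against a prediction of (252,171.2) for 2.09 rad. Next I shut the fingers and go above the pad.

apply_moves(fingers=-1, increments=[{"translation": [0.02, -0.015, 0], "dr": [0, 0, -0.07]}, {"translation": [0.05, -0.035, 0], "dr": [0, 0, -0.17]}, {"translation": [0.08, -0.055, 0], "dr": [0, 0, -0.27]}, {"translation": [0.11, -0.08, 0], "dr": [0, 0, -0.37]}, {"translation": [0.13, -0.095, 0.002], "dr": [0.006, 0, -0.46]}, {"translation": [0.144, -0.102, 0.004], "dr": [0.013, 0.003, -0.524]}, {"translation": [0.144, -0.102, 0.004], "dr": [0.013, 0.003, -0.524]}, {"translation": [0.144, -0.102, 0.004], "dr": [0.013, 0.003, -0.524]}, {"translation": [0.144, -0.102, 0.004], "dr": [0.013, 0.003, -0.524]}, {"translation": [0.144, -0.102, 0.004], "dr": [0.013, 0.003, -0.524]}])

```text
time_s: 7.13
position: [0.6232, 0.0696, 0.2594]
ee_rot: [0.0, 0.992, 0.124, -0.0]
contact_force: [0.2, 0.0, -0.4]
gripper_width: 0.002
```

Run:
```python
from g import *
d=snap('wrist','w5'); s=status.get_state(); print(s['position'],s['contact_force'],s['gripper_width'],manip.tcp_to_tips)
print(proj(d,[world([20,107,201])]),proj(d,[s['position']-[0,0,.011]]))
for ph in np.radians([24,18,12,8,5,3,1.5,0]):
    P=world([20,-45+170*np.cos(ph)-7*np.sin(ph),125+170*np.sin(ph)+7*np.cos(ph)])+[0,0,.011]
    print(round(.419-ph,3),P.round(4),inc(P,p[2]-np.pi/2,s)[0].tolist())
print(inc(P,p[2]-np.pi/2,s)[1])
```

```text
[0.62334663 0.06959406 0.25970237] [-0.78873494  0.82294154  0.90502472] 0.001709071170807775 0.011
[[255.25737297 211.94426362]] [[252.70657302 245.70476543]]
0.0 [0.6248 0.0684 0.2115] [0.001, 0.002, 0.048]
0.105 [0.623  0.0752 0.1952] [0.001, -0.006, 0.065]
0.21 [0.6217 0.0804 0.1782] [0.001, -0.011, 0.082]
0.279 [0.6211 0.0828 0.1666] [0.001, -0.013, 0.093]
0.332 [0.6208 0.0842 0.1578] [0.001, -0.015, 0.102]
0.367 [0.6206 0.0848 0.1519] [0.001, -0.015, 0.108]
0.393 [0.6205 0.0852 0.1474] [0.001, -0.016, 0.112]
0.419 [0.6204 0.0854 0.143 ] [0.001, -0.016, 0.117]
[ 0.     0.    -0.001]
```

View pics/w5.png

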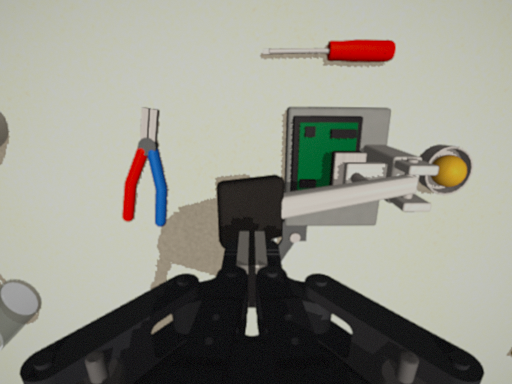

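The pad is centred at about (251,213), against a prediction of (255,212), so the fingers are over its middle. I'll press along its arc and stop a little short of level.

apply_moves(increments=[{"translation": [0.001, 0.001, 0.015], "dr": [0, 0, 0]}, {"translation": [0.001, 0.001, 0.03], "dr": [0, 0, 0]}, {"translation": [0.001, 0.001, 0.04], "dr": [0, 0, 0]}, {"translation": [0.001, 0.001, 0.048], "dr": [0, 0, 0]}, {"translation": [0.001, -0.002, 0.056], "dr": [0, 0, 0]}, {"translation": [0.001, -0.006, 0.065], "dr": [0, 0, 0]}, {"translation": [0.001, -0.009, 0.074], "dr": [0, 0, 0]}, {"translation": [0.001, -0.011, 0.082], "dr": [0, 0, 0]}, {"translation": [0.001, -0.012, 0.088], "dr": [0, 0, 0]}, {"translation": [0.001, -0.013, 0.093], "dr": [0, 0, 0]}, {"translation": [0.001, -0.014, 0.098], "dr": [0, 0, 0]}, {"translation": [0.001, -0.015, 0.104], "dr": [0, 0, 0]}, {"translation": [0.001, -0.015, 0.109], "dr": [0, 0, 0]}, {"translation": [0.001, -0.016, 0.112], "dr": [0, 0, 0]}, {"translation": [0.001, -0.016, 0.112], "dr": [0, 0, 0]}])

```text
time_s: 8.43
position: [0.6207, 0.0846, 0.148]
ee_rot: [0.001, 0.992, 0.124, 0.0]
contact_force: [-3.8, -4.6, 8.4]
gripper_width: -0.001
```

Run:
```python
from g import *
s=status.get_state(); print(s['position'],s['contact_force'])
P=world([20,125,132])+[0,0,.011]; print(inc(P,p[2]-np.pi/2,s))
```

```text
[0.62066629 0.08461193 0.14801502] [-3.7848946  -4.57072455  8.44068972]
(array([-0.   , -0.001,  0.005]), array([ 0.002, -0.   , -0.001]))
```

apply_moves(increments=[{"translation": [0, 0, 0.002], "dr": [0, 0, 0]}, {"translation": [0, -0.001, 0.004], "dr": [0, 0, 0]}, {"translation": [0, -0.001, 0.005], "dr": [0, 0, 0]}, {"translation": [0, -0.001, 0.005], "dr": [0, 0, 0]}, {"translation": [0, -0.001, 0.005], "dr": [0, 0, 0]}, {"translation": [0, -0.001, 0.005], "dr": [0, 0, 0]}])

```text
time_s: 8.93
position: [0.6208, 0.0851, 0.1441]
ee_rot: [0.002, 0.992, 0.124, 0.001]
contact_force: [-3.4, -4.8, 8.6]
gripper_width: -0.002
```

Run:
```python
from g import *
d=snap('scene','s6'); s=status.get_state(); print(s['position'],s['contact_force'])
x0,y0=205,180
im=cv2.imread('pics/s6.png')[y0:y0+75,x0:x0+100]; im=cv2.resize(im,None,fx=8,fy=8,interpolation=cv2.INTER_CUBIC)
for a,c in ((.37,(0,0,255)),(.42,(0,255,0)),(.47,(255,0,0))):
    ph=.42-a  # pad/top outlines for three angles
    L=[[20+x,-45+u*np.cos(ph)-w*np.sin(ph),125+u*np.sin(ph)+w*np.cos(ph)] for x,u,w in ((25,145,7),(25,195,7),(25,195,-7),(25,145,-7))]
    q=(proj(d,world(L))-[x0,y0]+.5)*8
    cv2.polylines(im,[q.astype(int)],True,c,1)
cv2.imwrite('pics/s6c.png',im)
```

```text
[0.62079885 0.08504605 0.14410919] [-4.4244016  -3.22665017  8.52595599]
```

View pics/s6c.png

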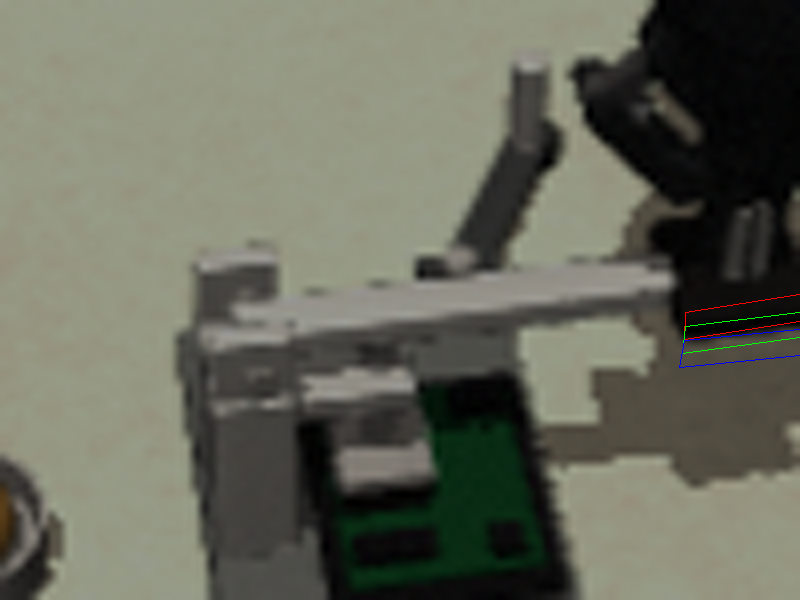

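The scene view shows the lever nearly level, with the pad at about (690–800, 300–330). The overlay sits about 20 crop px (2.5 px) low, which could be pose error or angle error. I'll add fixed references to tell which.

Run:
```python
from g import *
d=load('s6'); x0,y0=222,205; k=8
im=cv2.imread('pics/s6.png')[y0:y0+72,x0:x0+100]; im=cv2.resize(im,None,fx=k,fy=k,interpolation=cv2.INTER_CUBIC)
def pl(L,c,cl=False):
    q=(proj(d,world(L))-[x0,y0]+.5)*k; cv2.polylines(im,[q.astype(int)],cl,c,1); return q.astype(int).tolist()
print('base',pl([[90,-65,30],[90,65,30],[-70,65,30],[-70,-65,30]],(0,255,255),True))
print('col',pl([[45,-62,144],[45,-32,144],[-5,-32,144],[-5,-62,144]],(0,255,255),True))
for a,c in ((.34,(0,0,255)),(.42,(0,255,0)),(.5,(255,0,0))):
    ph=.42-a
    print(a,[pl([[29,-45+u*np.cos(ph)-w*np.sin(ph),125+u*np.sin(ph)+w*np.cos(ph)] for u in (10,145)],c) for w in (7,-7)])
cv2.imwrite('pics/s6d.png',im)
```

```text
base [[93, 471], [459, 423], [371, 91], [43, 129]]
col [[75, 158], [165, 148], [144, 39], [58, 49]]
0.34 [[[148, 136], [538, 69]], [[152, 162], [538, 96]]]
0.42 [[[150, 137], [538, 91]], [[151, 164], [535, 118]]]
0.5 [[[152, 138], [536, 114]], [[149, 166], [529, 140]]]
```

View pics/s6d.png

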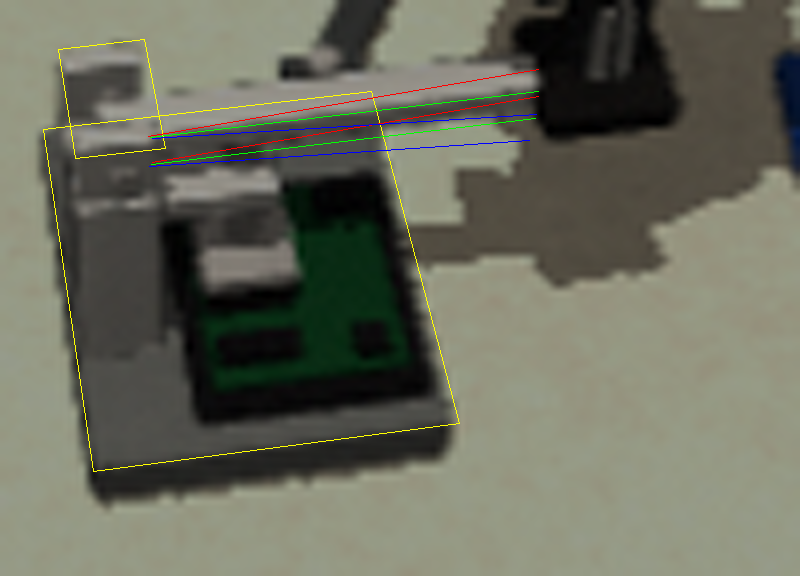

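Run:
```python
from h import *
im=cv2.imread('pics/s6.png')[207:271,222:310]
im=cv2.resize(im,None,fx=9,fy=9,interpolation=cv2.INTER_CUBIC)
im=np.clip(255*(im/255.)**.6,0,255).astype(np.uint8)
for i in range(0,800,100): cv2.putText(im,str(i),(i,10),0,.3,(0,0,255)); cv2.line(im,(i,0),(i,4),(0,0,255),1)
cv2.imwrite('pics/s6e.png',im)
```

```text
(no output)
```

View pics/s6e.png

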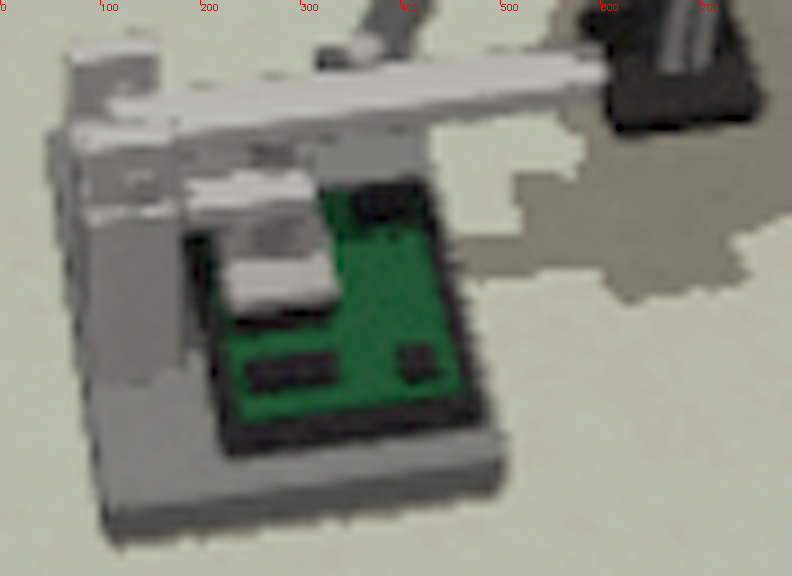

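The clean crop gives the base's near corners: top (103,510) and (503,457), bottom (112,545) and (500,495). The pad's near lower edge runs (615,135) to (762,112). The bar's lower edge runs (190,140) to (600,97).

Run:
```python
from h import *
from g import p as p0, pts, px
from scipy.optimize import least_squares
d=load('s6'); t=load('top0'); w=load('w1')
c=lambda a:np.array(a)/9-.5+.055+[222,207]
def W(p,L): return R.from_euler('z',p[2]).apply(np.array(L,float)/1e3)+[p[0],p[1],0]
B=[[90,-65,30],[90,65,30],[90,-65,0],[90,65,0]]; pb=c([[103,510],[503,457],[112,545],[500,495]])
def lev(ph,x,u,v): return [x,-45+u*np.cos(ph)-v*np.sin(ph),125+u*np.sin(ph)+v*np.cos(ph)]
pp=c([[615,135],[762,112]]); e=c([[190,140],[600,97]])
def f(q,bar=True):
    P=[lev(q[3],45,145,-7),lev(q[3],45,195,-7)]
    r=[(proj(d,W(q,B))-pb).ravel(),(proj(d,W(q,P))-pp).ravel()]
    l=proj(d,W(q,[lev(q[3],29,5,-7),lev(q[3],29,145,-7)]))   # bar lower edge, distance in rows
    s=(l[1,1]-l[0,1])/(l[1,0]-l[0,0]); r.append(e[:,1]-(l[0,1]+s*(e[:,0]-l[0,0])))
    return np.concatenate(r)
for name,g in (('scene only',f),('with prior',lambda q:np.r_[f(q),(q[:3]-p0[:3])/[.002,.002,.015]])):
    r=least_squares(g,[*p0[:3],0]); print(name,r.x.round(4),'angle',(.42-r.x[3]).round(3)); print(f(r.x).round(1))
# slopes only
print('pad slope meas',-23/147,'bar',-43/410,'base',-53/400,-50/388)
for a in (.34,.38,.42,.46):
    q=r.x; h=.42-a; k=lambda A:(lambda z:((z[1,1]-z[0,1])/(z[1,0]-z[0,0])).round(3))(proj(d,W(q,A)))
    print(a,'pad',k([lev(h,45,145,-7),lev(h,45,195,-7)]),'bar',k([lev(h,29,5,-7),lev(h,29,145,-7)]),'base',k(B[:2]),k(B[2:]))
```

```text
scene only [ 0.6271 -0.0425  0.2462  0.0253] angle 0.395
[-0.3 -1.3  0.8 -1.3 -1.   0.9  0.5  0.6 -0.6 -0.1  0.6  0.1 -1.1  0.2]
with prior [ 0.6289 -0.0422  0.2473  0.0367] angle 0.383
[-0.3 -0.8  0.9 -0.8 -0.9  1.4  0.6  1.1 -0.4  0.   0.8  0.  -1.6  0.1]
pad slope meas -0.1564625850340136 bar -0.1048780487804878 base -0.1325 -0.12886597938144329
0.34 pad -0.173 bar -0.17 base -0.129 -0.131
0.38 pad -0.147 bar -0.143 base -0.129 -0.131
0.42 pad -0.12 bar -0.117 base -0.129 -0.131
0.46 pad -0.094 bar -0.09 base -0.129 -0.131
```

The image estimates (0.365–0.437, combined about 0.39 ± 0.03) bracket the fingertip height estimate (tips at 133 mm, so 0.413). I'll go about 2 mm further down.

apply_moves(increments=[{"translation": [0, 0, 0.001], "dr": [0, 0, 0]}, {"translation": [0, 0, 0.003], "dr": [0, 0, 0]}, {"translation": [0, 0, 0.003], "dr": [0, 0, 0]}, {"translation": [0, 0, 0.003], "dr": [0, 0, 0]}, {"translation": [0, 0, 0.003], "dr": [0, 0, 0]}, {"translation": [0, 0, 0.003], "dr": [0, 0, 0]}])

```text
time_s: 9.48
position: [0.6209, 0.0851, 0.1422]
ee_rot: [0.002, 0.992, 0.124, 0.001]
contact_force: [-4.8, -2.2, 10.1]
gripper_width: 0.002
```

Run:
```python
from g import *
for i in range(3):
    get_image('scene'); s=status.get_state(); print(s['position'].round(4),s['contact_force'].round(1))
d=snap('top','t7'); a=cv2.imread('pics/top0.png').astype(int); b=cv2.imread('pics/t7.png').astype(int)
# bystanders unmoved? mean difference round tin, pliers, driver, mug, bottle, meter (px in 800x600 view)
for n,u,v in (('tin',475,255),('pliers',328,300),('driver',405,218),('mug',252,403),('bottle',233,292),('meter',612,338)):
    x,y=int(u*.64),int(v*.64); print(n,np.abs(a-b)[y-12:y+12,x-12:x+12].mean().round(1))
print(proj(d,[stud(2.09)]), b[int(proj(d,[stud(2.09)])[0,1]),int(proj(d,[stud(2.09)])[0,0])])
```

```text
[0.6209 0.0851 0.1421] [-4.4 -2.   9.6]
[0.6209 0.0851 0.1421] [-4.5 -2.   9.1]
[0.6209 0.0851 0.1421] [-4.1 -2.5  8.4]
tin 2.6
pliers 32.2
driver 3.6
mug 2.4
bottle 2.4
meter 2.5
[[256.22014334 215.40771549]] [183 167 163]
```

The force has settled at about 9 N, as expected for level. The pliers patch changed, probably because the arm or its shadow now covers it; the tool never came near them.

Run:
```python
from h import *
print(workorder.hand_in()); s=status.get_state(); print(s['time_s'],s['position'])
```

```text
the job is handed in; nothing more can be done
None
the job is handed in; nothing more can be done
```

The outrigger leg is out in its end catch, the lever is held at about level with the shut fingertips, and the job is handed in.

- **Leg:** It met a hard stop (26 N, less than 1 mm of travel). After I let go, the stud was within 1 px of where it should be at 2.09 rad.
- **Lever:** The fingertips held the pad's top face at about 131 mm, against 132 mm for level. That is an angle of about 0.425 rad with 8–10 N of push, far from the 93 mm bottom stop.
- **Disagreement on level:** A picture taken 2 mm higher gave about 0.39 ± 0.03 rad, where fingertip height gave 0.413. I took a value between the two.
- **Bystanders:** A before-and-after top picture shows the tin, driver, mug, bottle and meter unchanged. The pliers patch did change. I put this down to the arm or its shadow covering it, since the tool never came near the pliers, but I did not confirm it.

The robot clock read about 9.5 s after the last move.

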